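Line up two bars on the squaring fixture for tacking

ROBOT

A 6-joint arm with a two-finger parallel gripper is mounted at the origin on the work surface. World frame = base frame: x ahead of the robot, y to its left, z up, the work surface at z = 0. Lengths are in mm, angles in rad, forces in N, time in s.
With the tool pointing down it reaches from about 250 to 775 mm from the base axis. Payload 4 kg.
Tool frame: the origin (TCP) lies at the very end of the fingers, on their centre line; the grasp point (between the pads) lies 19 mm behind it (env.tcp_to_grasp is the distance from the TCP to the grasp point, in mm); z points along the fingers, y is the line along which they close (so a half turn about z gives the same grasp; the last joint's range is limited). The gripper opens to 94 mm and grips with 3 to 60 N. Pads are 16 mm wide; open, the fingers measure 119 mm over their backs; the gripper's body (75 mm by 177 mm) begins 78 mm behind the grasp point.
Start: joints at [1.062, 0.087, 1.371, -0, 1.684, -0.103], TCP at [217.126, 505.348, 205.506] pointing down, gripper open.
Joint ranges: [-3.1, 3.1], [-0.76, 2.03], [0.27, 2.55], [-1.08, 4.22], [0.17, 2.65], [-2.57, 2.57]. Speed limits (rad/s): [2.79, 2.79, 3.14, 3.14, 3.14, 3.14].

INTERFACE

Orientations are given as a unit quaternion [w, x, y, z].
In Python, from rig import env gives the robot as it stands. The module is installed in compiled form; this text tells all that it offers.
- The arm moves only by the shell command python3 -m handwheel 'ROWS' [OPENING] [FORCE]. ROWS is JSON, a list that holds one entry, the list of rows, each a list of 6 numbers: the shift along the tool's x, y, z as a fraction of full scale, then the turn, a rotation vector about the tool's x, y, z as a fraction of full scale. A call has 1 to 12 rows; each row is the pose to reach, as a shift and turn from the pose commanded when the call began, along the tool's axes at that moment; what a row does not reach only later rows make up. Full scale, the value 1, is 0.15 m for a shift and 2 rad for a turn. A row lasts 1/8 s, in which the tool goes at most 62.5 mm and 10.7 degrees, less where a joint would pass 70% of its speed; a pose out of reach is approached as far as the arm can. A call with a number of a shift or a turn outside -1 to 1 is refused whole. A call with a gripper value outside its range is refused whole. OPENING is the closure, from -1 (fully open) to 1 (shut), so that 0 is half open, set as the call begins (- or left out, the last holds). The fingers move at their own pace and stop on an object; FORCE is the grip in N (left out, the last holds). Time passes only in rows, so rows that repeat a pose let the fingers close. It gives the time, the measured TCP pose, the force, the opening and the grip force at its end, in the units of the state.
- env.state(): the state, without advancing time (a new reading comes with each control period).
- env.grab_frame(name): name is "side" or "top" or "wrist"; returns a dict with "color" (480x640x3 uint8, blue, green, red), "z_map" (480x640 float32, mm along the optical axis (not along the pixel's ray), 0 where there is no reading), "mtx" (3x3 intrinsics, pixels), "R" (3x3) and "t" (3): a world point X has camera coordinates R X + t. Camera axes: x right, y down, z forward; pixel columns grow to the right and rows downward; lengths in mm; the calibration is good to about 2 mm. A picture is of the moment at which its call begins.
- env.hand_in(): hands the job in; it is judged then, once.
The state is a dict: "time": time; "joint_pos": joint angles; "joint_vel": joint speeds; "tau": joint torques, N m; "eef_pos": TCP position; "tcp_rot": TCP orientation; "contact_force": force on the tool from outside, world axes, zero at the start; "torque": the same for the moment, N m; "width": finger opening in mm; "finger_force": force on a finger pad.
Only numpy, scipy, OpenCV 4.12 (cv2) and the standard library are available. Lean on these libraries where they do the work, as an engineer would, in place of code of your own. Each camera call takes 0.05 s, during which the arm holds its last target. There are 200 camera calls.

TASK

Get the two square aluminium bars ready to be tacked together: push them along the bench so that both lie flat against the fence of the squaring fixture, end to end with no gap between them, and with the one next to the end stop hard up against it. Either bar may be the one at the stop. Only push them, do not pick them up or tip them, leave the other things on the bench where they are, and finish with the robot clear.

Things in the scene. Friction and masses are not known exactly. Their poses are not given: they have to be found in the camera images.
- fixture: Squaring fixture, dark steel, immovable: angle-iron fence 450 mm long (y = -225 to 225 mm), 26 mm high, 10 mm thick, a 6 mm high foot behind it to x = 43 mm, and an end stop at its right end. Origin: on the bench, middle of the fence's working face (plane x = 0, towards the robot). x points away from the robot through the fence, y along the fence to the robot's left, z up. Turned up to 0.18 rad.
- stop_corner (a point): Inner corner of the fixture, on the bench, where the fence face meets the end stop's face; at x = 0, y = -200 mm in the fixture's frame, same axes. The stop is a block reaching 62 mm from the fence towards the robot, 25 mm thick, 26 mm high; its working face is the plane y = 0 of this point and looks to +y, along the fence.
- long_bar: The longer bar: solid aluminium, 40 x 40 mm section, 150 mm long along its y axis, 0.5 to 0.75 kg, loose on the bench. Origin: centre of its underside, z up. Starts on the robot's side of the fence, its centre 88 to 112 mm from the fence face, turned up to 0.25 rad from the fence. Either bar may start nearer the stop. 2 to 9 N slide one bar, 5 to 15 N both.
- short_bar: The shorter bar: same 40 x 40 mm section, 80 mm long along its y axis, 0.26 to 0.4 kg. Origin: centre of its underside, z up. Starts in the same band as the longer bar, turned up to 0.25 rad from the fence, its centre 140 to 200 mm from the longer bar's along the fence.
- spray_can: Bystander: upright spray can, 58 mm diameter, 180 mm high, to the right of the bars and the end stop. Origin: centre of its underside.
- hammer: Bystander: hammer 260 mm long lying behind the fence, along it. Origin on the bench under it, x axis towards its head.
- wire_brush: Bystander: brush 220 mm long lying behind the fence, along it. Origin on the bench under it, x axis along it.
- flange: Bystander: steel ring 100 mm outside, 52 mm inside, 14 mm thick, lying flat left of the bars. Origin: centre of its underside.
- tape_measure: Bystander: grey tape measure 66 x 70 mm, 36 mm high, off the left end of the fence. Origin: centre of its underside.
- magnet_square: Bystander: small grey L-shaped magnetic square 55 x 49 mm, 16 mm high, lying on the robot's side of the bars, between where the two start (about 190 mm from the fence). Origin: on the bench, roughly its middle.
- c_clamp: Bystander: C-clamp lying flat, 130 x 73 mm, 18 mm high, off the right end of the fixture. Origin: on the bench, middle of its back.
There are look-alikes about, which are no part of the job. Leave any green, purple or red look-alike of the long_bar alone.

How it is judged:
By the outcome, as a careful person would: the job done as asked, in the order asked, and still so for the second after the job is handed in, with the robot touching nothing.
It also fails if it takes over 51 s, if anything falls off the work surface, if the arm or the gripper's body presses on something with over 40 N, if the wrist force passes 120 N, or if a joint passes its speed limit or range.

## Working session

There is one attempt and no reset: what is moved stays moved. The work goes in short steps, Python scripts to look and compute and a shell command to move; the robot and the scene stay as the last step left them, time stands still between calls to the robot, and variables do not carry over. Pictures are saved under pics/ and viewed, at most 10 in all, crops included, and the job is handed in when it is done.

```bash
mkdir -p pics
python3 - <<'E'
from rig import env
import cv2,numpy as np
s=env.state();print(s['time'],s['eef_pos'],s['tcp_rot'],s['width'])
for n in ['top','side']:
    f=env.grab_frame(n);cv2.imwrite(f'pics/{n}0.png',f['color']);np.savez(f'{n}0.npz',**f)
    print(n,f['mtx'].tolist(),(-f['R'].T@f['t']).tolist(),f['R'].round(3).tolist())
E
```

```text
0.0 [216.86915241 504.85342439 204.30421404] [-3.01860419e-04  2.01525287e-01  9.79482709e-01 -1.04406254e-03] 94.12430547032582
top [[535.7234916428782, 0.0, 312.0212020181814], [0.0, 535.7234916428782, 236.50014062667546], [0.0, 0.0, 1.0]] [356.6958712348766, 56.94760438075757, 1194.880036906074] [[-0.002, -1.0, 0.009], [-0.988, 0.0, -0.156], [0.156, -0.009, -0.988]]
side [[459.7626669984208, 0.0, 319.84368893705545], [0.0, 459.7626669984208, 238.9225085418215], [0.0, 0.0, 1.0]] [306.45781136799064, -597.2950031398382, 561.1129486838037] [[0.933, -0.359, -0.011], [-0.222, -0.552, -0.804], [0.283, 0.753, -0.595]]
```

View pics/top0.png

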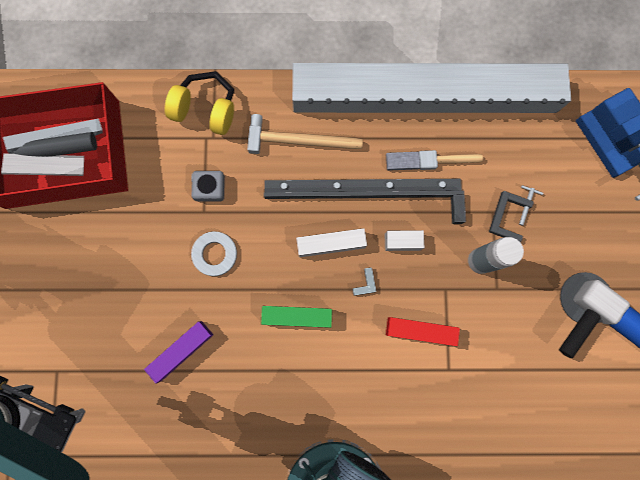

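View pics/side0.png

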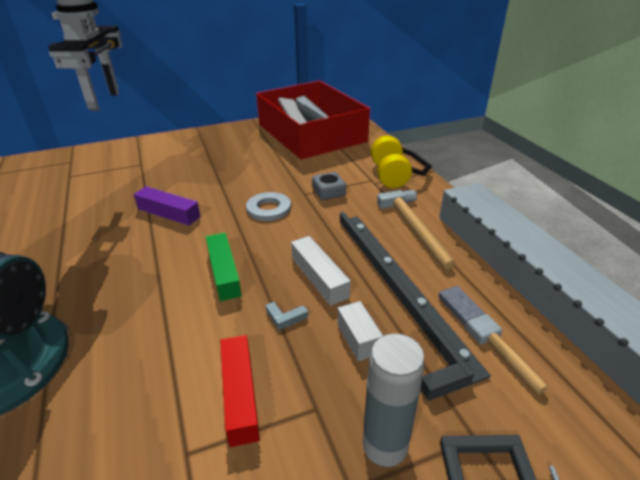

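The top view shows the two plain aluminium bars: the long one at about (332,242) and the short one at about (405,240). The fence runs along row ~188 with the stop at (460,207), and the magnetic square is at (366,283). The green (297,317), purple (178,352) and red (423,331) blocks are look-alikes. The white pair at (332,242) and (405,240) are the only bare-metal bars within about 100 mm of the fence, so I take those as the bars meant. The side view agrees (320,270 and 360,330).

```bash
cat > h.py <<'E'
import cv2,numpy as np
from rig import env
def ray(f,uv,z):
    uv=np.atleast_2d(uv).astype(float);c=-f['R'].T@f['t']
    d=np.c_[(uv-f['mtx'][:2,2])/[f['mtx'][0,0],f['mtx'][1,1]],np.ones(len(uv))]@f['R']
    return c+d*((z-c[2])/d[:,2])[:,None]
def world(f):
    v,u=np.mgrid[:480,:640];z=f['z_map']
    p=np.stack([(u-f['mtx'][0,2])/f['mtx'][0,0]*z,(v-f['mtx'][1,2])/f['mtx'][1,1]*z,z],-1)
    return (p-f['t'])@f['R']
def rect(xy):
    (c,s,a)=cv2.minAreaRect(xy.astype(np.float32)); 
    b=cv2.boxPoints((c,s,a));e=b[1]-b[0],b[2]-b[1];l=max(e,key=np.linalg.norm)
    l=l*np.sign(l[1]);return np.array(c),np.degrees(np.arctan2(-l[0],l[1])),np.round(s,1)
def bars(f,region=None):
    hsv=cv2.cvtColor(f['color'],cv2.COLOR_BGR2HSV)
    m=((hsv[...,1]<40)&(hsv[...,2]>190)).astype(np.uint8)
    P=world(f); m&=((P[...,2]>33)&(P[...,2]<47)&(P[...,0]>300)&(P[...,0]<600)).astype(np.uint8)
    cs,_=cv2.findContours(m,cv2.RETR_EXTERNAL,cv2.CHAIN_APPROX_NONE)
    out=[]
    for c in cs:
        if cv2.contourArea(c)>200:
            out.append((rect(ray(f,c[:,0],40)[:,:2]),c[:,0].mean(0)))
    return out
def go(x,y,z,yaw):  # yaw deg of tool y from world +y ; prints fractions
    from scipy.spatial.transform import Rotation as R
    s=env.state();q=s['tcp_rot'];r=R.from_quat([q[1],q[2],q[3],q[0]])
    t=R.from_euler('z',yaw,degrees=True)*R.from_quat([0,1,0,0])
    print('at',s['eef_pos'].round(1),'t',s['time'],'shift',(r.inv().apply(np.array([x,y,z])-s['eef_pos'])/150).round(3),'turn',((r.inv()*t).as_rotvec()/2).round(3))
E
python3 - <<'E'
from h import *
f=dict(np.load('top0.npz'))
for b in bars(f):print(b)
P=world(f);d=f['color'].max(2)<110
m=d&(P[...,2]>19)&(P[...,2]<33)&(P[...,0]>480)&(P[...,0]<680)&(P[...,1]<180)&(P[...,1]>-250)
m=m.astype(np.uint8);n,l,st,ce=cv2.connectedComponentsWithStats(m)
for i in range(1,n):
    if st[i,4]>100:print(i,st[i],ce[i])
i=1+np.argmax(st[1:,4]);v,u=np.nonzero(l==i)
W=ray(f,np.c_[u,v],26)[:,:2]
# fence front edge: per column lowest row, left of stop
E=[];
for c in range(st[i,0]+5,st[i,0]+st[i,2]-25):
    E.append((c,v[u==c].max()+.5))
E=ray(f,np.array(E),26)[:,:2]
vx,vy,x0,y0=cv2.fitLine(E.astype(np.float32),cv2.DIST_HUBER,0,.01,.01).ravel()
yv=np.array([vx,vy])*np.sign(vy);xv=np.array([yv[1],-yv[0]])
print('fixture yaw',np.degrees(np.arctan2(-yv[0],yv[1])),'front offset std',((E-[x0,y0])@xv).std())
L=(W-[x0,y0]);fx=L@xv;fy=L@yv
s=fx<-20
print('range fy all',fy.min(),fy.max(),'stop fy',np.percentile(fy[s],[2,98]),'fx min',fx.min())
yc=np.array([x0,y0]);fc=yc+yv*(fy.max()-425)
print('stop corner est from left end',fc,' from stop face',yc+yv*(fy[s].max()),'right end',yc+yv*(fy.min()+25))
hsvi=bars(f)
for (c,a,sz),_ in hsvi:print('bar in corner frame',(c-fc)@xv,(c-fc)@yv,a)
v,u=np.nonzero((P[...,2]>165)&(P[...,2]<195)&(P[...,0]<560)&(P[...,1]<-150));q=ray(f,np.c_[u,v],180)[:,:2];print('can',q.mean(0),(q.mean(0)-fc)@xv,(q.mean(0)-fc)@yv)
im=cv2.resize(f['color'][160:300,240:540],None,fx=2.6,fy=2.6,interpolation=cv2.INTER_CUBIC);cv2.imwrite('pics/crop.png',im)
E
```

```text
((array([ 533.60559082, -156.80435181]), np.float32(-0.025389662), array([79.6, 35.4])), array([405.29126214, 238.9223301 ]))
((array([528.77807617,   4.05970764]), np.float32(7.7907805), array([ 38.8, 148.8])), array([331.48795181, 241.28915663]))
1 [264 191 181   7 882] [354.01360544 193.54988662]
fixture yaw 0.517637 front offset std 0.7931509731481545Traceback (most recent call last):
  File "<stdin>", line 21, in <module>
    return _quantile_unchecked(
        a, q, axis, out, overwrite_input, method, keepdims, weights)
    return _ureduce(a,
                    func=_quantile_ureduce_func,
    ...<5 lines>...
                    overwrite_input=overwrite_input,
                    method=method)
    r = func(a, **kwargs)
    result = _quantile(arr,
                       quantiles=q,
    ...<2 lines>...
                       out=out,
                       weights=wgt)
    slices_having_nans = np.isnan(arr[-1, ...])
                                  ~~~^^^^^^^^^
IndexError: index -1 is out of bounds for axis 0 with size 0
```

Run:
```python
from h import *
f=dict(np.load('top0.npz'));P=world(f);hsv=cv2.cvtColor(f['color'],cv2.COLOR_BGR2HSV)
im=cv2.resize(f['color'][160:300,240:540],None,fx=2.6,fy=2.6,interpolation=cv2.INTER_CUBIC);cv2.imwrite('pics/crop.png',im)
for v in (178,184,188,192,196,199,202):print(v,P[v,300].round(1),f['color'][v,300])
for v in (200,210,215,220,224):print(v,P[v,459].round(1),f['color'][v,459])
for v in (228,230,232,234,236,240,246,248,250):print(v,P[v,405].round(0),f['color'][v,405],hsv[v,405])
print([ (u,P[210,u,2].round(),f['color'][210,u].max()) for u in range(446,474,2)])
```

```text
178 [681.   73.5   1.8] [ 85 125 178]
184 [665.1  73.4   8.7] [97 91 89]
188 [656.4  73.4   6.2] [86 83 82]
192 [642.5  73.1  24.9] [100  99  94]
196 [633.8  73.1  22.7] [32 31 30]
199 [6.321e+02 7.340e+01 3.000e-01] [ 66  96 135]
202 [625.8  73.4  -3. ] [ 91 130 183]
200 [ 623.5 -282.3   28. ] [87 84 83]
210 [ 600.8 -281.3   27.6] [92 88 86]
215 [ 590.  -281.7   24.8] [92 88 87]
220 [ 578.4 -280.7   26.4] [80 79 77]
224 [ 573.  -286.2    6. ] [ 49  70 101]
228 [ 565. -165.   -0.] [ 85 120 170] [ 12 128 170]
230 [ 554. -158.   37.] [119 138 162] [ 13  68 162]
232 [ 548. -156.   46.] [230 228 230] [150   2 230]
234 [ 545. -157.   39.] [229 230 232] [ 10   3 232]
236 [ 540. -156.   44.] [228 226 229] [160   3 229]
240 [ 531. -156.   40.] [223 221 226] [168   6 226]
246 [ 518. -156.   42.] [227 226 228] [165   2 228]
248 [ 514. -156.   39.] [104 103 106] [170   7 106]
250 [ 514. -162.    5.] [78 82 90] [10 34 90]
[(446, np.float64(1.0), np.uint8(147)), (448, np.float64(0.0), np.uint8(150)), (450, np.float64(3.0), np.uint8(141)), (452, np.float64(6.0), np.uint8(50)), (454, np.float64(24.0), np.uint8(75)), (456, np.float64(23.0), np.uint8(91)), (458, np.float64(26.0), np.uint8(91)), (460, np.float64(28.0), np.uint8(91)), (462, np.float64(28.0), np.uint8(88)), (464, np.float64(29.0), np.uint8(87)), (466, np.float64(3.0), np.uint8(108)), (468, np.float64(-1.0), np.uint8(107)), (470, np.float64(3.0), np.uint8(139)), (472, np.float64(5.0), np.uint8(167))]
```

View pics/crop.png

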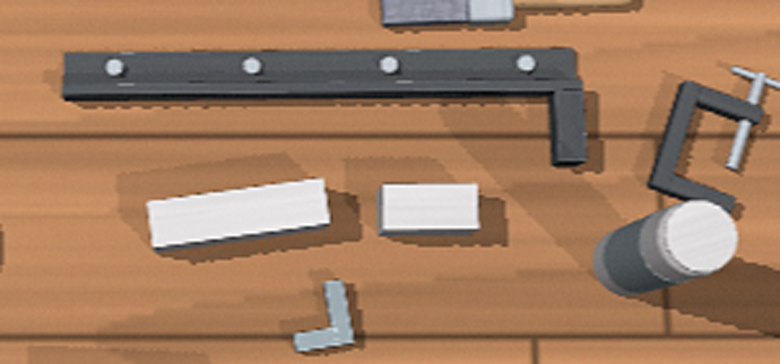

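The crop confirms it: two bare metal bars, long at about (332,242) and short at about (405,240), with the fence front face on row ~195 and the stop's face at column ~453. The fence face is at x≈637, turned about 0.5°, and the stop corner is near (639,-270). I'll push the short bar square to the fence first, then the long bar, then push both along to the stop.

```bash
python3 -c "
from h import *
go(300,370,150,0.5)"
```

```text
at [216.9 504.9 204.4] t 0.1 shift [-0.864 -0.607  0.364] turn [-0.001 -0.    -0.207]
```

```bash
python3 -m handwheel '[[[-0.3,-0.2,0.12,0,0,-0.08],[-0.6,-0.4,0.24,0,0,-0.16],[-0.864,-0.607,0.364,0,0,-0.207],[-0.864,-0.607,0.364,0,0,-0.207]]]' 0.2 10
python3 -m handwheel '[[[-0.2,-0.35,0.1,0,0,0],[-0.4,-0.7,0.2,0,0,0],[-0.6,-1,0.3,0,0,0]]]'
python3 -m handwheel '[[[-0.1,-0.35,0,0,0,0],[-0.2,-0.7,0,0,0,0],[-0.3,-1,0,0,0,0]]]'
python3 -m handwheel '[[[0,-0.35,0,0,0,0],[0,-0.7,0,0,0,0],[0,-1,0,0,0,0],[0,-1,0,0,0,0]]]'
python3 -c "
from h import *
go(480,-157,12,0.5)"
```

```text
time: 0.6
eef_pos: [300.4, 367.3, 148.5]
tcp_rot: [-0.002, -0.002, 1.0, -0.002]
contact_force: [-0.6, 0.6, -0.0]
width: 57.1
finger_force: 0.0
time: 0.98
eef_pos: [392.3, 221.1, 106.2]
tcp_rot: [0.001, -0.004, 1.0, 0.001]
contact_force: [0.6, 0.7, 0.2]
width: 37.1
finger_force: 0.0
time: 1.35
eef_pos: [438.6, 71.0, 106.5]
tcp_rot: [0.001, -0.004, 1.0, 0.0]
contact_force: [-0.4, 0.4, -0.1]
width: 37.7
finger_force: 0.0
time: 1.85
eef_pos: [439.8, -79.9, 106.3]
tcp_rot: [0.0, -0.002, 1.0, 0.0]
contact_force: [-0.0, 0.7, -0.7]
width: 37.8
finger_force: 0.0
at [439.8 -79.9 106.3] t 1.85 shift [-0.266 -0.515  0.629] turn [-0.     0.    -0.003]
```

```bash
python3 -m handwheel '[[[-0.13,-0.26,0.1,0,0,-0.003],[-0.266,-0.515,0.3,0,0,-0.003],[-0.266,-0.515,0.5,0,0,-0.003],[-0.266,-0.515,0.629,0,0,-0.003],[-0.266,-0.515,0.629,0,0,-0.003]]]'
python3 -m handwheel '[[[-0.06,0,0,0,0,0],[-0.12,0,0,0,0,0],[-0.18,0,0,0,0,0],[-0.24,0,0,0,0,0],[-0.30,0,0,0,0,0],[-0.36,0,0,0,0,0],[-0.42,0,0,0,0,0],[-0.48,0,0,0,0,0],[-0.54,0,0,0,0,0],[-0.60,0,0,0,0,0],[-0.60,0,0,0,0,0]]]'
```

```text
time: 2.48
eef_pos: [478.8, -152.9, 9.8]
tcp_rot: [-0.002, -0.008, 1.0, 0.001]
contact_force: [0.7, 0.6, -0.1]
width: 37.5
finger_force: 0.0
time: 3.85
eef_pos: [570.8, -153.9, 11.5]
tcp_rot: [0.001, -0.007, 1.0, 0.0]
contact_force: [-0.4, 0.0, -0.2]
width: 37.0
finger_force: 0.0
```

```bash
python3 -m handwheel '[[[-0.04,0,0,0,0,0],[-0.08,0,0,0,0,0],[-0.10,0,0,0,0,0],[-0.12,0,0,0,0,0],[-0.12,0,0,0,0,0]]]'
python3 -m handwheel '[[[-0.01,0,0,0,0,0],[-0.02,0,0,0,0,0]]]'
python3 - <<'E'
from h import *
f=env.grab_frame('top')
for b in bars(f):print(b)
E
```

```text
time: 4.47
eef_pos: [586.5, -153.6, 11.4]
tcp_rot: [-0.001, -0.007, 1.0, 0.0]
contact_force: [-4.1, 0.7, 2.2]
width: 37.6
finger_force: 2.4
time: 4.72
eef_pos: [586.4, -153.5, 11.4]
tcp_rot: [-0.005, -0.007, 1.0, 0.0]
contact_force: [-13.3, 0.6, 8.9]
width: 37.5
finger_force: 7.3
((array([528.76824951,   3.97950745]), np.float32(7.848184), array([ 38.9, 149. ])), array([331.29341317, 241.25748503]))
```

```bash
python3 -m handwheel '[[[0.1,0,0,0,0,0],[0.3,0,-0.25,0,0,0],[0.5,0.25,-0.5,0,0,0],[0.72,0.6,-0.5,0,0,0],[0.78,1,-0.5,0,0,0],[0.78,1,-0.5,0,0,0]]]'
python3 -c "
from h import *
go(474,4,12,0.5)"
```

```text
time: 5.52
eef_pos: [471.4, -2.0, 87.2]
tcp_rot: [0.002, -0.01, 1.0, 0.001]
contact_force: [0.2, -1.0, -0.6]
width: 37.6
finger_force: 0.0
at [471.4  -2.   87.2] t 5.525 shift [-0.016  0.039  0.502] turn [0.001 0.002 0.006]
```

```bash
python3 -m handwheel '[[[-0.016,0.07,0.0,0,0,0.004],[-0.016,0.07,0.25,0,0,0.004],[-0.016,0.07,0.502,0,0,0.004],[-0.016,0.07,0.502,0,0,0.004]]]'
python3 -m handwheel '[[[-0.06,0,0,0,0,0],[-0.12,0,0,0,0,0],[-0.18,0,0,0,0,0],[-0.24,0,0,0,0,0],[-0.30,0,0,0,0,0],[-0.36,0,0,0,0,0],[-0.42,0,0,0,0,0],[-0.48,0,0,0,0,0],[-0.54,0,0,0,0,0],[-0.60,0,0,0,0,0],[-0.65,0,0,0,0,0],[-0.65,0,0,0,0,0]]]'
```

```text
time: 6.02
eef_pos: [471.4, 4.6, 8.1]
tcp_rot: [-0.004, -0.002, 1.0, 0.0]
contact_force: [-0.4, -0.1, 1.1]
width: 37.6
finger_force: 0.0
time: 7.52
eef_pos: [572.7, 5.8, 11.2]
tcp_rot: [0.001, -0.003, 1.0, 0.0]
contact_force: [-0.1, 0.0, -0.6]
width: 37.5
finger_force: 0.0
```

```bash
python3 -m handwheel '[[[-0.02,0,0,0,0,0],[-0.04,0,0,0,0,0],[-0.06,0,0,0,0,0],[-0.08,0,0,0,0,0],[-0.10,0,0,0,0,0],[-0.10,0,0,0,0,0]]]'
```

```text
time: 8.28
eef_pos: [585.0, 5.8, 11.2]
tcp_rot: [-0.002, -0.003, 1.0, -0.0]
contact_force: [-7.3, -0.8, 3.4]
width: 37.4
finger_force: 3.3
```

```bash
python3 -m handwheel '[[[0.15,0,0,0,0,0],[0.3,0,-0.2,0,0,0],[0.3,0.3,-0.5,0,0,0],[0.1,0.7,-0.5,0,0,0],[0,0.9,-0.5,0,0,0],[0,0.9,-0.5,0,0,0]]]' 1 10
python3 - <<'E'
from h import *
f=env.grab_frame('top');cv2.imwrite('pics/top1.png',f['color'][120:360,180:520].repeat(2,0).repeat(2,1))
for b in bars(f):print(b)
go(614,110,12,0.5)
E
```

```text
time: 9.02
eef_pos: [587.1, 143.5, 86.4]
tcp_rot: [0.002, -0.005, 1.0, 0.001]
contact_force: [-0.7, -0.7, -0.3]
width: 0.3
finger_force: 0.0
at [586.3 141.8  86.1] t 9.075 shift [-0.182 -0.214  0.495] turn [-0.     0.001 -0.   ]
```

View pics/top1.png

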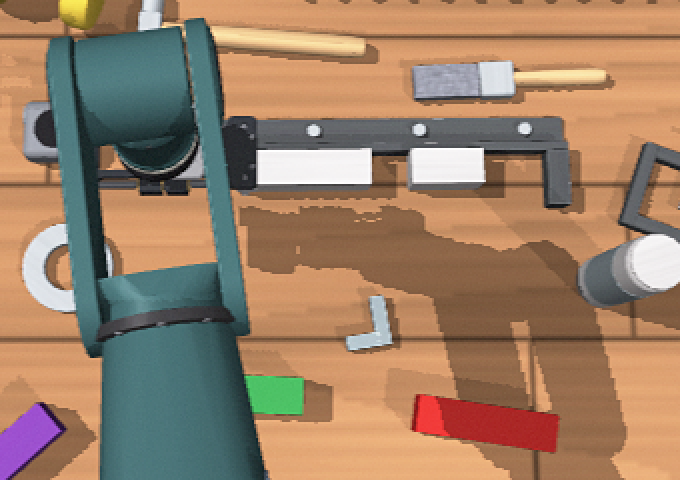

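The crop shows both bars lying flat against the fence: the long bar spans columns ~258–372 (left part hidden by the arm) and the short one ~408–485. There is a gap between them and the stop is at ~545. Next I push along the fence from the long bar's left end.

```bash
python3 -m handwheel '[[[-0.175,-0.1,0,0,0,0],[-0.175,-0.18,0.2,0,0,0],[-0.175,-0.18,0.495,0,0,0],[-0.175,-0.18,0.495,0,0,0]]]'
python3 -m handwheel '[[[0,-0.06,0,0,0,0],[0,-0.12,0,0,0,0],[0,-0.18,0,0,0,0],[0,-0.24,0,0,0,0],[0,-0.30,0,0,0,0],[0,-0.36,0,0,0,0],[0,-0.42,0,0,0,0],[0,-0.48,0,0,0,0],[0,-0.54,0,0,0,0],[0,-0.60,0,0,0,0],[0,-0.66,0,0,0,0],[0,-0.66,0,0,0,0]]]'
```

```text
time: 9.57
eef_pos: [608.1, 112.1, 7.5]
tcp_rot: [-0.004, -0.002, 1.0, -0.001]
contact_force: [0.3, -0.2, -0.4]
width: 0.5
finger_force: 0.0
time: 11.08
eef_pos: [612.0, 13.8, 11.6]
tcp_rot: [-0.0, -0.003, 1.0, -0.001]
contact_force: [0.3, 0.8, -0.2]
width: 0.4
finger_force: 0.6
```

```bash
python3 -m handwheel '[[[0,-0.06,0,0,0,0],[0,-0.12,0,0,0,0],[0,-0.18,0,0,0,0],[0,-0.22,0,0,0,0],[0,-0.24,0,0,0,0],[0,-0.24,0,0,0,0]]]'
python3 -m handwheel '[[[0,-0.01,0,0,0,0],[0,-0.02,0,0,0,0],[0,-0.03,0,0,0,0],[0,-0.03,0,0,0,0]]]'
```

```text
time: 11.82
eef_pos: [612.2, -21.1, 11.6]
tcp_rot: [-0.0, -0.003, 1.0, -0.0]
contact_force: [0.3, 3.3, 1.4]
width: 0.1
finger_force: 1.8
time: 12.32
eef_pos: [612.3, -25.8, 11.6]
tcp_rot: [-0.0, -0.003, 1.0, -0.0]
contact_force: [0.2, 3.1, -0.6]
width: 0.3
finger_force: 1.8
```

```bash
python3 -m handwheel '[[[0,-0.01,0,0,0,0],[0,-0.02,0,0,0,0],[0,-0.03,0,0,0,0],[0,-0.03,0,0,0,0]]]'
python3 -m handwheel '[[[0,-0.01,0,0,0,0],[0,-0.02,0,0,0,0],[0,-0.03,0,0,0,0],[0,-0.03,0,0,0,0]]]'
```

```text
time: 12.82
eef_pos: [612.3, -27.6, 11.7]
tcp_rot: [-0.0, -0.003, 1.0, 0.002]
contact_force: [0.0, 9.2, 0.0]
width: 0.1
finger_force: 4.6
time: 13.32
eef_pos: [612.2, -27.6, 11.8]
tcp_rot: [-0.0, -0.004, 1.0, 0.006]
contact_force: [-0.2, 19.0, 0.7]
width: 0.5
finger_force: 9.3
```

```bash
python3 -m handwheel '[[[0,0.15,0,0,0,0],[0,0.3,-0.2,0,0,0],[0,0.5,-0.5,0,0,0],[0.3,0.9,-0.6,0,0,0],[0.6,1,-0.6,0,0,0],[0.6,1,-0.6,0,0,0]]]'
python3 - <<'E'
from h import *
f=env.grab_frame('top');cv2.imwrite('pics/top2.png',cv2.resize(f['color'][160:300,300:500],None,fx=4,fy=4,interpolation=cv2.INTER_CUBIC))
for b in bars(f):print(b)
P=world(f);v,u=np.nonzero((P[...,2]>165)&(P[...,2]<195)&(P[...,0]<580)&(P[...,1]<-200));print('can',ray(f,np.c_[u,v],180).mean(0))
go(560,-30,100,0.5)
E
```

```text
time: 14.08
eef_pos: [518.5, 115.5, 101.8]
tcp_rot: [-0.001, -0.005, 1.0, -0.001]
contact_force: [1.7, -0.5, 0.2]
width: 0.6
finger_force: 0.0
can [ 488.78317137 -327.35515096  180.        ]
at [520.8 114.7 102.3] t 14.125 shift [-0.254 -0.966  0.018] turn [-0.001  0.001 -0.001]
```

View pics/top2.png

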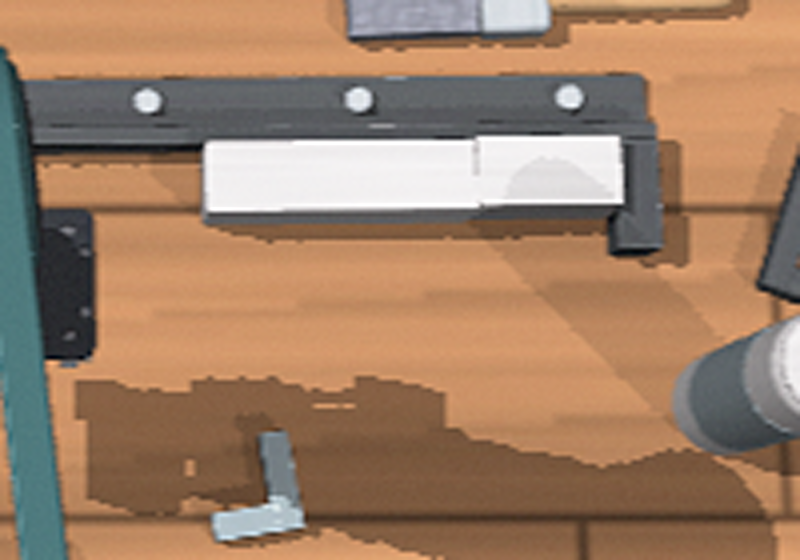

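The picture shows the bars end to end (joint at column ~475) with the short bar against the stop face (~624), both along the fence. There may be a tiny step at the joint, so I'll nudge both against the fence with open fingers straddling the joint.

```bash
python3 -m handwheel '[[[0,-0.35,0,0,0,0],[0,-0.7,0,0,0,0],[0,-1,0,0,0,0],[0,-1,0,0,0,0]]]' -1 10
python3 -m handwheel '[[[-0.1,-0.35,0,0,0,0],[-0.2,-0.7,0,0,0,0],[-0.23,-0.95,0,0,0,0],[-0.23,-0.95,0.2,0,0,0],[-0.23,-0.95,0.4,0,0,0],[-0.23,-0.95,0.59,0,0,0],[-0.23,-0.95,0.59,0,0,0]]]'
```

```text
time: 14.62
eef_pos: [523.9, -39.7, 102.3]
tcp_rot: [0.001, 0.0, 1.0, -0.001]
contact_force: [0.0, -0.1, 0.2]
width: 37.1
finger_force: 0.0
time: 15.5
eef_pos: [556.5, -176.6, 10.6]
tcp_rot: [-0.003, -0.003, 1.0, 0.001]
contact_force: [-0.9, 0.1, -0.2]
width: 94.1
finger_force: 0.0
```

```bash
python3 -m handwheel '[[[-0.06,0,0,0,0,0],[-0.12,0,0,0,0,0],[-0.16,0,0,0,0,0],[-0.19,0,0,0,0,0],[-0.21,0,0,0,0,0],[-0.21,0,0,0,0,0]]]'
python3 -m handwheel '[[[-0.01,0,0,0,0,0],[-0.02,0,0,0,0,0],[-0.02,0,0,0,0,0]]]'
```

```text
time: 16.25
eef_pos: [586.7, -177.1, 13.7]
tcp_rot: [-0.003, -0.004, 1.0, 0.0]
contact_force: [-9.2, -0.1, 6.4]
width: 94.1
finger_force: 4.5
time: 16.62
eef_pos: [586.6, -177.1, 13.7]
tcp_rot: [-0.007, -0.004, 1.0, 0.0]
contact_force: [-15.6, -0.3, 10.3]
width: 94.2
finger_force: 8.2
```

```bash
python3 -m handwheel '[[[0.1,0,0,0,0,0],[0.16,0.2,0,0,0,0],[0.16,0.45,0,0,0,0],[0.16,0.45,0,0,0,0],[0.08,0.45,0,0,0,0],[0.03,0.45,0,0,0,0],[0.01,0.45,0,0,0,0],[0.0,0.45,0,0,0,0],[0.0,0.45,0,0,0,0]]]'
python3 -m handwheel '[[[0.15,0,0,0,0,0],[0.3,0,-0.2,0,0,0],[0.3,0.3,-0.5,0,0,0],[0.2,0.7,-0.5,0,0,0],[0,1,-0.5,0,0,0],[0,1,-0.5,0,0,0]]]' 1
python3 -c "
from h import *
go(612.5,0,12,0.5)"
```

```text
time: 17.75
eef_pos: [585.9, -110.5, 13.3]
tcp_rot: [-0.008, -0.004, 1.0, 0.0]
contact_force: [-17.2, -0.2, 11.6]
width: 94.1
finger_force: 8.9
time: 18.5
eef_pos: [593.2, 42.6, 88.4]
tcp_rot: [0.001, -0.005, 1.0, 0.0]
contact_force: [0.6, -1.6, -0.4]
width: 37.5
finger_force: 0.0
at [593.2  42.6  88.4] t 18.5 shift [-0.125 -0.286  0.51 ] turn [0.    0.001 0.   ]
```

```bash
python3 -m handwheel '[[[-0.125,-0.286,0,0,0,0],[-0.125,-0.286,0.25,0,0,0],[-0.125,-0.286,0.51,0,0,0],[-0.125,-0.286,0.51,0,0,0],[-0.125,-0.36,0.51,0,0,0],[-0.125,-0.42,0.51,0,0,0],[-0.125,-0.45,0.51,0,0,0],[-0.125,-0.47,0.51,0,0,0],[-0.125,-0.48,0.51,0,0,0],[-0.125,-0.49,0.51,0,0,0],[-0.125,-0.50,0.51,0,0,0],[-0.125,-0.50,0.51,0,0,0]]]'
```

```text
time: 20.0
eef_pos: [611.6, -27.6, 14.2]
tcp_rot: [0.002, -0.004, 1.0, 0.006]
contact_force: [-0.7, 15.3, 5.4]
width: 0.3
finger_force: 7.7
```

Same stop point (-27.6) at 15 N, so the row is seated. I back off and check from above and from the side.

```bash
python3 -m handwheel '[[[0,0.1,0,0,0,0],[0,0.3,0,0,0,0],[0,0.4,-0.3,0,0,0],[0.2,0.7,-0.7,0,0,0],[0.5,1,-1,0,0,0],[0.8,1,-1,0,0,0],[0.8,1,-1,0,0,0]]]'
python3 -m handwheel '[[[0,0.35,0,0,0,0],[0,0.7,0,0,0,0],[0,1,0,0,0,0],[0,1,0,0,0,0]]]'
python3 - <<'E'
from h import *
f=env.grab_frame('top');g=env.grab_frame('side')
a=cv2.resize(f['color'][180:235,320:490],None,fx=4.5,fy=4.5,interpolation=cv2.INTER_CUBIC)
b=cv2.resize(g['color'][200:410,300:500],(333,350));o=np.zeros((a.shape[0]+350,a.shape[1],3),np.uint8)
o[:a.shape[0]]=a;o[a.shape[0]:,:333]=b;o[a.shape[0]:,340:]=cv2.resize(f['color'],(467,350))[:, :425];cv2.imwrite('pics/fin.png',o);print(o.shape)
E
```

```text
time: 20.88
eef_pos: [487.9, 115.8, 164.5]
tcp_rot: [0.002, -0.004, 1.0, -0.0]
contact_force: [0.2, -0.7, -1.0]
width: 0.7
finger_force: 0.0
time: 21.38
eef_pos: [488.6, 266.6, 160.7]
tcp_rot: [-0.0, -0.005, 1.0, -0.0]
contact_force: [0.5, -0.4, -0.9]
width: 0.2
finger_force: 0.0
(598, 765, 3)
```

View pics/fin.png

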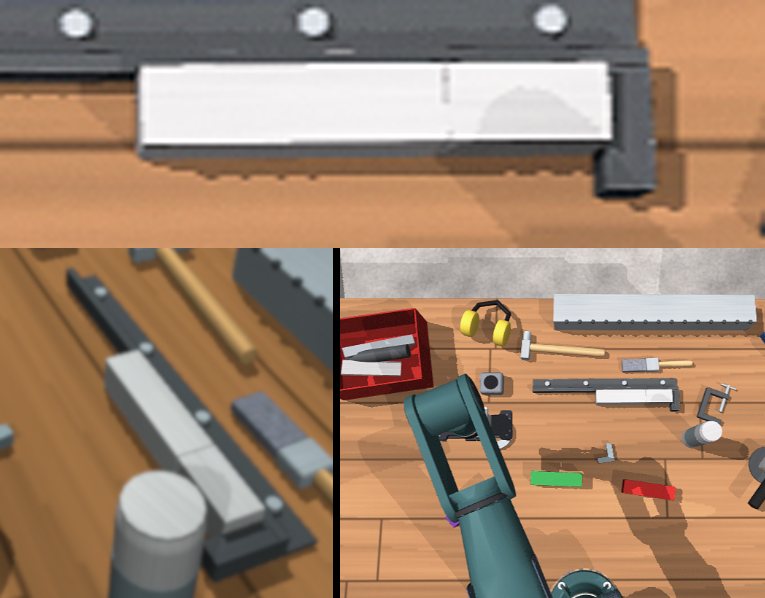

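The bars form one straight block along the fence: the joint at column ~446 is closed, the right end sits at the stop (~610), and the bystanders in view haven't moved. The arm is clear.

```bash
python3 -c "
from rig import env
print(env.hand_in())"
```

```text
the job is handed in; nothing more can be done
None
```

Both bars lie flat against the fence, end to end with no visible gap, and the short bar is hard against the stop; the robot is clear, and I handed the job in at about 21.5 s, but hand-in gave no verdict.

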